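# Sweep the loose die inserts off the draining board into the wash basket

### The job

With the fingertips, sweep the four loose bronze die inserts along the draining board and over its open end, so that all four drop into the wire wash basket. Only push them, never pick them up; the one behind the die or ring nut must be pushed round it. Leave the die, the ring nut, the drift and everything else standing where they are.

Things in the scene. Friction and masses are not known exactly. Their poses are not given: they have to be found in the camera images.
- board: fixed stainless draining board on four feet; origin on the counter, level deck 75 mm above it. In its own frame the deck runs from x = -150 to +150 mm between side rims and from y = -215 mm (end rim) to y = +170 mm, the open end without a rim, where the basket is; own +y points to the basket. Rims 14 mm above the deck, 3 mm thick. The dark lines are shallow flutes that do not hinder sliding
- basket: wire wash basket, fixed to the board's open end: 300 mm (x) by 160 mm (y) outside, rim 66 mm above the counter (9 mm below the deck), floor 10 mm above the counter, walls 4 mm; its near wall stands just below the edge of the deck, so there is no gap. Origin on the counter under its centre; axes as the board's
- insert1: loose bronze die insert: round flange 34 mm across, 10 mm thick, and on it a round body 26 mm across, 10 mm high; about 90 g; origin at the centre of its underside; starts on the deck on the side near the robot, nothing between it and the basket
- insert2: loose bronze die insert: round flange 34 mm across, 10 mm thick, and on it a round body 26 mm across, 10 mm high; about 90 g; origin at the centre of its underside; starts on the deck in the middle lane, beside the far one of die and ring nut
- insert3: loose bronze die insert: round flange 34 mm across, 10 mm thick, and on it a round body 26 mm across, 10 mm high; about 90 g; origin at the centre of its underside; starts in the deck's far right part, farthest from the basket, with the die or ring nut in its way: push it first towards the robot into the middle lane (60 mm or more between die and ring nut), then along it
- insert4: loose bronze die insert: round flange 34 mm across, 10 mm thick, and on it a round body 26 mm across, 10 mm high; about 90 g; origin at the centre of its underside; starts on the deck on the far side, nearest the basket
- die: bystander on the deck: bronze die, a round block 90 mm across and 34 mm high, 1.5 kg, with a circle of round holes in the top; origin at the centre of its underside. Die and ring nut swap places from start to start
- ring_nut: bystander on the deck: steel ring nut, 90 mm across, 70 mm bore, 26 mm high, 0.5 kg; origin at the centre of its underside
- drift: bystander on the deck near the near rim: white push-out drift standing upright, foot 24 mm across, 56 mm high, 0.12 kg; origin at the centre of its foot
- detergent: bystander on the counter to the left: clear bottle 72 mm across, 210 mm high; origin under its centre
- scrub_brush: bystander on the counter to the left: blue scrubbing brush 150 by 50 mm, 65 mm high; origin under its centre
- bowl: bystander on the counter to the right: steel bowl 150 mm across, 60 mm high; origin under its centre
- spare_die: bystander on the counter to the right: bronze die 90 mm across, 34 mm high; origin under its centre

How it is judged:
By the outcome, as a careful person would: the job done as asked, in the order asked, and still so for the second after the job is handed in, with the robot touching nothing.
It also fails if it takes over 72 s, if anything falls off the work surface, if the arm or the gripper's body presses on something with over 40 N, if the wrist force passes 120 N, or if a joint passes its speed limit or range.

### The arm

A 6-joint arm with a two-finger parallel gripper is mounted at the origin on the work surface. World frame = base frame: x ahead of the robot, y to its left, z up, the work surface at z = 0. Lengths are in mm, angles in rad, forces in N, time in s.
With the tool pointing down it reaches from about 300 to 775 mm from the base axis. Payload 14.6 kg.
Tool frame: the origin (TCP) lies on the mounting face of the last link; the fingertips stand 173 mm ahead of it and the grasp point (between the pads) lies 155 mm ahead of it; y points along the fingers, x is the direction in which the jaws open and shut, and the axes are right-handed (so a half turn about y gives the same grasp; the last joint's range is limited). The gripper opens to 85 mm and grips with 20 to 120 N. Pads are 22 mm wide; open, the fingers measure 114 mm over their backs; the gripper's body (76 mm by 85 mm) begins 54 mm behind the grasp point. The pads swing forward as they close: fully open they stand 13 mm farther back than shut.
Start: joints at [-1.246, 0.3, 1.521, -0, 1.321, -0.067], TCP at [210.012, -508.317, 404.681] pointing down, gripper open.
Joint ranges: [-3.03, 3.03], [-0.79, 2.21], [0.23, 2.52], [-1.04, 4.18], [0, 3.07], [-2.55, 2.55]. Speed limits (rad/s): [2.22, 2.22, 2.57, 3.14, 3.14, 3.14].

### API

Orientations are given as a unit quaternion [x, y, z, w].
In Python, from bench import robot, imaging gives the robot as it stands. The module is installed in compiled form; this text tells all that it offers.
- The arm moves only by the tool jog_arm, never from a script. Its argument "deltas" is a list of rows, each an object with "linear": the shift along the tool's x, y, z in mm, a list of three; "turn": the turn about the tool's y in rad. A call has 1 to 12 rows; each row is the pose to reach, as a shift and turn from the pose measured when the call began, along the tool's axes at that moment; what a row does not reach only later rows make up. A row lasts 1/8 s, in which the tool goes at most 62.5 mm and 10.7 degrees, less where a joint would pass 70% of its speed; a pose out of reach is approached as far as the arm can. A call with a gripper value outside its range is refused whole. "gripper" is the finger opening in mm, from 0 to 85.4, set as the call begins (left out, the last holds). The fingers move at their own pace and stop on an object; "grip_force" is the grip in N (left out, the last holds). Time passes only in rows, so rows that repeat a pose let the fingers close. It gives the time, the measured TCP pose, the force and the opening at its end, in the units of the state.
- robot.observe(): the state, without advancing time (a new reading comes with each control period).
- imaging.snapshot(name): name is "scene" or "top" or "wrist"; returns the picture (420x560x3 uint8, red, green, blue); there is no depth.
- imaging.camera_params(name): a dict with "fx", "fy", "cx", "cy" (pixels), "k1" (the pictures are not rectified: a ray, as slopes to the right and down, at radius r is drawn at 1 + k1 r^2 times it, then the intrinsics apply), "R" (3x3) and "t" (3): a world point X has camera coordinates R X + t; the wrist camera has in their place "T_tool_cam" (4x4, takes a point from camera to tool coordinates, whose origin is the TCP and whose axes are the tool frame's). Camera axes: x right, y down, z forward; pixel columns grow to the right and rows downward; lengths in mm; the calibration is good to about 2 mm. A picture is of the moment at which its call begins: read the wrist's pose just before it. camera_params takes no time and is no camera call.
- robot.close_job(): hands the job in, once; it reports no verdict.
The state is a dict: "time": time; "q": joint angles; "qvel": joint speeds; "joint_torque": joint torques, N m; "tool_pos": TCP position; "tcp_rot": TCP orientation; "contact_force": force on the tool from outside, world axes, zero at the start; "torque": the same for the moment, N m; "width": finger opening in mm.
Only numpy, scipy, OpenCV 4.12 (cv2) and the standard library are available. Lean on these libraries where they do the work, as an engineer would, in place of code of your own. Each camera call takes 0.05 s, during which the arm holds its last target. There are 200 camera calls.

## Working session

There is one attempt and no reset: what is moved stays moved. The work goes in short steps, Python scripts to look and compute and a tool call to move; the robot and the scene stay as the last step left them, time stands still between calls to the robot, and variables do not carry over. Pictures are saved under pics/ and viewed, about 8 in all and at most 12, crops included, and the job is handed in when it is done.

Besides the shell and the picture viewer there is one more tool, called after "Emit:" in YAML: its name, and indented under it one key for each argument. jog_arm: Moves the arm, as the interface text tells. Its arguments: {"type":"object","properties":{"deltas":{"type":"array"},"gripper":{"type":"number"},"grip_force":{"type":"number"}},"required":["deltas"]}

```bash
mkdir -p pics; python3 - <<'E'
from bench import robot, imaging
import cv2
s=robot.observe();print({k:s[k] for k in('time','tool_pos','tcp_rot','contact_force','width')})
for n in('scene','top'):
    im=imaging.snapshot(n);cv2.imwrite(f'pics/{n}0.png',im[:,:,::-1]);print(n,imaging.camera_params(n))
print(imaging.camera_params('wrist'))
E
```

```text
{'time': 0.0, 'tool_pos': array([ 210.0181625 , -508.28289438,  404.10350466]), 'tcp_rot': array([-0.58752706,  0.3934335 , -0.39274666,  0.5880239 ]), 'contact_force': array([-0.07064956,  0.39550581,  0.20980292]), 'width': 85.19305418450439}
scene {'fx': 491.58534221281496, 'fy': 491.58534221281496, 'cx': 276.69328798660655, 'cy': 201.23558993505512, 'k1': 0.061740505048840114, 'R': array([[ 0.60877265,  0.79331329, -0.00706288],
       [ 0.55743522, -0.43406532, -0.70770988],
       [-0.56450141,  0.42689732, -0.70646786]]), 't': array([-299.15211388, -223.93998734, 1797.0873129 ])}
top {'fx': 408.73294400162473, 'fy': 408.73294400162473, 'cx': 276.7898158345058, 'cy': 200.9283845653696, 'k1': -0.07830587228704024, 'R': array([[-0.00623575, -0.99963158, -0.02641636],
       [-0.98655697,  0.01046382, -0.16308234],
       [ 0.16329868,  0.02504431, -0.98625875]]), 't': array([  15.85236476,  503.77853487, 1528.55709195])}
{'fx': 330.5176569433252, 'fy': 330.5176569433252, 'cx': 282.3767239459447, 'cy': 212.5746757818866, 'k1': -0.010265836066575464, 'T_tool_cam': array([[ 9.99998907e-01,  4.86652633e-04, -1.39610639e-03,
        -1.00627409e-02],
       [ 1.47451658e-03, -2.59053543e-01,  9.65861837e-01,
         3.06923273e+01],
       [ 1.08372899e-04, -9.65862840e-01, -2.59053977e-01,
         6.42830297e+01],
       [ 0.00000000e+00,  0.00000000e+00,  0.00000000e+00,
         1.00000000e+00]])}
```

View pics/top0.png

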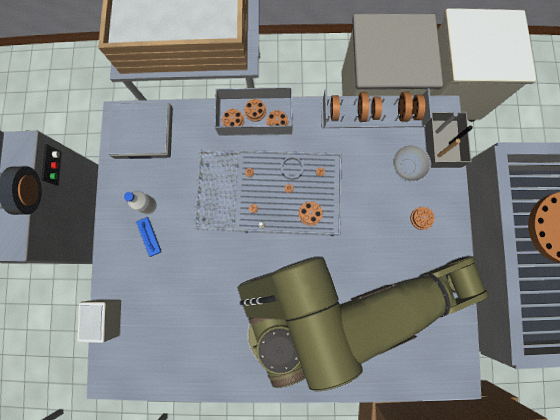

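View pics/scene0.png

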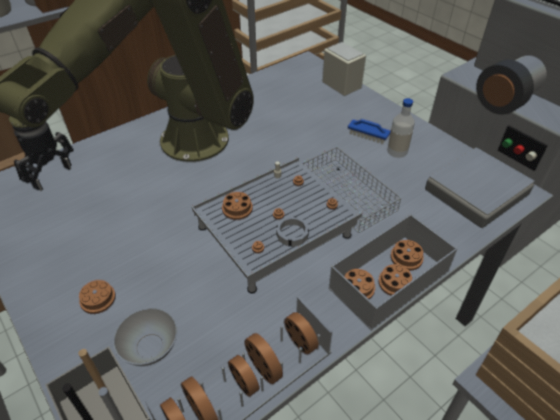

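```bash
cat > h.py <<'E'
import numpy as np, cv2
from bench import robot, imaging
from scipy.spatial.transform import Rotation as Ro
def ray(n,uv,st=None):
    p=imaging.camera_params(n)
    K=np.array([[p['fx'],0,p['cx']],[0,p['fy'],p['cy']],[0,0,1]])
    a=cv2.undistortPoints(np.array(uv,float).reshape(-1,1,2),K,np.array([p['k1'],0,0,0.])).reshape(-1,2)
    d=np.c_[a,np.ones(len(a))]
    if n=='wrist':
        T=p['T_tool_cam'];R=Ro.from_quat(st['tcp_rot']).as_matrix()
        return R@T[:3,3]+st['tool_pos'],d@(R@T[:3,:3]).T
    return -p['R'].T@p['t'],d@p['R']
def plane(n,uv,z,st=None):
    c,d=ray(n,uv,st);return c+d*((z-c[2])/d[:,2])[:,None]
def two(n1,u1,n2,u2):
    c,d=ray(n1,[u1]);e,f=ray(n2,[u2]);d=d[0];f=f[0]
    s=np.linalg.lstsq(np.c_[d,-f],e-c,rcond=None)[0]
    a=c+s[0]*d;b=e+s[1]*f;return (a+b)/2,np.linalg.norm(a-b)
def orange(im):
    hsv=cv2.cvtColor(im,cv2.COLOR_RGB2HSV)
    m=cv2.inRange(hsv,(3,90,70),(20,255,255))
    n,l,s,c=cv2.connectedComponentsWithStats(m)
    return [(round(c[i][0],1),round(c[i][1],1),int(s[i][4])) for i in range(1,n) if s[i][4]>15]
E
python3 - <<'E'
from h import *
np.set_printoptions(precision=1,suppress=True)
s=robot.observe();print(Ro.from_quat(s['tcp_rot']).as_matrix())
t=cv2.imread('pics/top0.png')[:,:,::-1].copy();c=cv2.imread('pics/scene0.png')[:,:,::-1].copy()
T=[b for b in orange(t) if 190<b[0]<345 and 145<b[1]<240]
S=[b for b in orange(c) if 190<b[0]<360 and 165<b[1]<270]
for b in T: 
    for d in S:
        p,e=two('top',b[:2],'scene',d[:2])
        if e<12 and 50<p[2]<130: print(b,d,p,e,plane('top',[b[:2]],85))
print(len(T),len(S))
x=np.vstack([cv2.resize(t[140:245,190:350],(800,525),interpolation=cv2.INTER_CUBIC)])
cv2.imwrite('pics/c1.png',x[:,:,::-1])
E
```

```text
[[ 0.4 -0.   0.9]
 [-0.9  0.   0.4]
 [-0.  -1.   0. ]]
(np.float64(249.2), np.float64(172.0), 58) (np.float64(331.8), np.float64(203.3), 83) [608.9 114.3  84.5] 0.16396066369751267 [[608.9 114.4  85. ]]
(np.float64(319.9), np.float64(171.5), 58) (np.float64(257.6), np.float64(246.6), 99) [ 607.8 -153.3   83.1] 0.5855895768940126 [[ 607.5 -152.9   85. ]]
(np.float64(288.6), np.float64(188.3), 56) (np.float64(278.1), np.float64(213.5), 81) [544.3 -34.4  83.6] 0.6472167486996011 [[544.2 -34.1  85. ]]
(np.float64(309.9), np.float64(213.2), 378) (np.float64(236.5), np.float64(205.4), 530) [ 448.3 -112.6   88.8] 1.8305812414385714 [[ 449.3 -112.1   85. ]]
(np.float64(252.9), np.float64(208.1), 55) (np.float64(297.9), np.float64(180.2), 69) [470.4  99.6  84.6] 0.6341788549760274 [[470.5  99.8  85. ]]
5 5
```

View pics/c1.png

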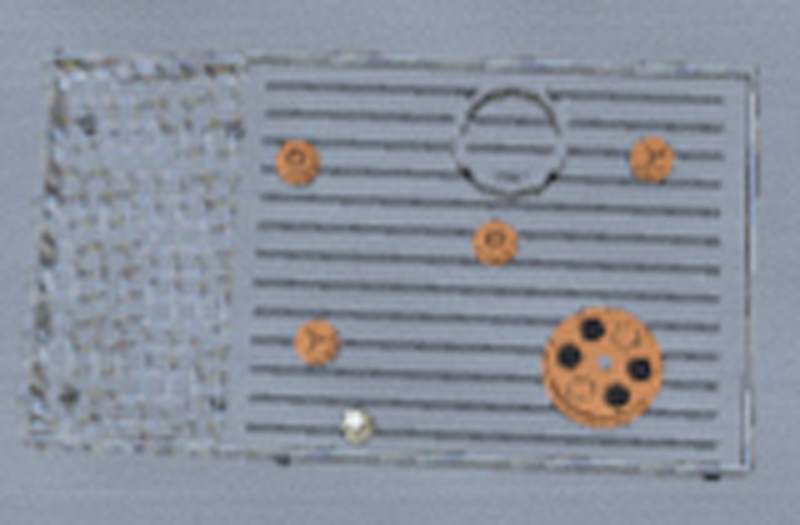

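```bash
python3 - <<'E'
from h import *
np.set_printoptions(precision=1,suppress=True)
f=lambda u,v,z:plane('top',[(190+u/5,140+v/5)],z)[0]
for k,a in dict(rimTR=(752,72,89),rimBR=(745,468,89),deckTL=(243,62,75),deckBL=(228,450,75),fl1r=(723,100,75),fl1l=(267,86,75),flLr=(716,444,75),flLl=(248,428,75),ring=(512,142,95),ringbot=(512,198,75),ringtop=(512,88,101),drift=(356,426,110)).items(): print(k,f(*a))
a=np.array([f(267,86,75)-f(723,100,75),f(248,428,75)-f(716,444,75)]);print(np.degrees(np.arctan2(a[:,0],a[:,1])))
print(np.linalg.norm(a,axis=1))
E
```

```text
rimTR [ 672.2 -231.9   89. ]
rimBR [ 372.1 -217.1   89. ]
deckTL [689.3 156.7  75. ]
deckBL [390.1 165.1  75. ]
fl1r [ 654.3 -210.9   75. ]
fl1l [669.9 138.   75. ]
flLr [ 391.3 -197.9   75. ]
flLl [406.5 150.3  75. ]
ring [618.3 -49.2  95. ]
ringbot [579.6 -48.9  75. ]
ringtop [658.5 -49.6 101. ]
drift [403.6  67.2 110. ]
[2.6 2.5]
[349.2 348.5]
```

```bash
cat >> h.py <<'E'
C=np.array([531.9,-10.4]);X=np.array([.999,-.0445]);Y=np.array([.0445,.999])
def bw(bx,by): return C+bx*X+by*Y
def wb(p): d=np.array(p)[:2]-C; return np.array([d@X,d@Y])
def go(pts,yaw_b=None):
    """pts: (bx,by,tcp_z) targets -> tool-frame deltas; yaw_b: board angle of tool x, deg"""
    s=robot.observe();R=Ro.from_quat(s['tcp_rot']).as_matrix()
    a=np.degrees(np.arctan2(R[1,0],R[0,0]));b=wb(s['tool_pos'])
    print('t',round(s['time'],2),'board',b.round(1),'z',s['tool_pos'][2].round(1),'yaw_b',round(a+2.55,1),'w',round(s['width'],1),'F',s['contact_force'].round(1),'down',R[:,1].round(3))
    for p in pts:
        w=np.r_[bw(*p[:2]),p[2]]
        print(p,(R.T@(w-s['tool_pos'])).round(0))
    if yaw_b is not None: print('turn',round(-np.radians((yaw_b-2.55-a+180)%360-180),3))
E
python3 - <<'E'
from h import *
go([(122,-139,400),(122,-139,320)],-90)
E
```

```text
t 0.1 board [-299.4 -511.7] z 404.2 yaw_b -65.0 w 85.3 F [0.7 0.1 0.1] down [-0.     0.001 -1.   ]
(122, -139, 400) [-160.    4.  539.]
(122, -139, 320) [-160.   84.  539.]
turn 0.436
```

Emit:
jog_arm:
  deltas:
    - {"linear":[-16,8,54],"turn":0.1}
    - {"linear":[-33,8,108],"turn":0.2}
    - {"linear":[-49,10,162],"turn":0.3}
    - {"linear":[-65,20,216],"turn":0.436}
    - {"linear":[-81,30,270],"turn":0.436}
    - {"linear":[-97,45,324],"turn":0.436}
    - {"linear":[-113,60,378],"turn":0.436}
    - {"linear":[-129,70,432],"turn":0.436}
    - {"linear":[-145,80,486],"turn":0.436}
    - {"linear":[-160,84,539],"turn":0.436}
    - {"linear":[-160,84,539],"turn":0.436}
    - {"linear":[-160,84,539],"turn":0.436}
  gripper: 18

```text
time: 1.6
tool_pos: [646.8, -154.7, 319.9]
tcp_rot: [-0.489, 0.512, -0.51, 0.489]
contact_force: [-0.1, -0.4, 0.4]
width: 17.8
```

```bash
python3 - <<'E'
from h import *
go([(122,-139,320),(122,-139,252)],-90)
s=robot.observe();im=imaging.snapshot('wrist');cv2.imwrite('pics/w1.png',im[:,:,::-1])
for b in orange(im): print(b,wb(plane('wrist',[b[:2]],85,s)[0]).round(1),wb(plane('wrist',[b[:2]],95,s)[0]).round(1))
E
```

```text
t 1.6 board [ 121.2 -139.1] z 319.9 yaw_b -90.0 w 17.8 F [-0.1 -0.4  0.4] down [-0.001  0.001 -1.   ]
(122, -139, 320) [-0. -0.  1.]
(122, -139, 252) [-0. 68.  1.]
turn 0.0
(np.float64(282.2), np.float64(280.1), 1634) [  82.9 -138.9] [  88. -139.]
(np.float64(140.1), np.float64(358.4), 85) [ 19.9 -35.2] [ 28.  -40.3]
```

View pics/w1.png

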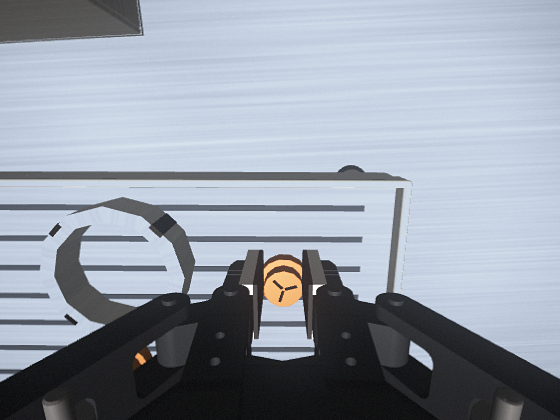

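Emit:
jog_arm:
  deltas:
    - {"linear":[0,30,1],"turn":0}
    - {"linear":[0,55,1],"turn":0}
    - {"linear":[0,68,1],"turn":0}
    - {"linear":[0,68,1],"turn":0}
    - {"linear":[0,68,-8],"turn":0}

```text
time: 2.28
tool_pos: [638.4, -155.1, 253.4]
tcp_rot: [0.488, -0.511, 0.511, -0.489]
contact_force: [-0.3, 0.6, 0.4]
width: 17.8
```

```bash
python3 - <<'E'
from h import *
go([(31,-139,252),(31,-139,325)],-90)
E
```

```text
t 2.27 board [ 112.8 -139.8] z 253.4 yaw_b -90.0 w 17.8 F [-0.3  0.6  0.4] down [ 0.001  0.    -1.   ]
(31, -139, 252) [ -1.   1. -82.]
(31, -139, 325) [ -1. -72. -82.]
turn -0.001
```

Emit:
jog_arm:
  deltas:
    - {"linear":[-1,1,-8]}
    - {"linear":[-1,1,-16]}
    - {"linear":[-1,1,-25]}
    - {"linear":[-1,1,-34]}
    - {"linear":[-1,1,-43]}
    - {"linear":[-1,1,-52]}
    - {"linear":[-1,1,-61]}
    - {"linear":[-1,1,-69]}
    - {"linear":[-1,1,-76]}
    - {"linear":[-1,1,-80]}
    - {"linear":[-1,1,-82]}
    - {"linear":[-1,1,-82]}

```text
schema error: expected keys linear, turn
```

```bash
python3 - <<'E'
from h import *
go([(45,-139,252),(45,-139,325),(8,-75,325),(8,-75,252)],0)
s=robot.observe();im=imaging.snapshot('wrist');cv2.imwrite('pics/w2.png',im[:,:,::-1])
for b in orange(im): print(b,wb(plane('wrist',[b[:2]],88,s)[0]).round(1))
E
```

```text
t 2.27 board [ 112.8 -139.8] z 253.4 yaw_b -90.0 w 17.8 F [-0.3  0.6  0.4] down [ 0.001  0.    -1.   ]
(45, -139, 252) [ -1.   1. -68.]
(45, -139, 325) [ -1. -72. -68.]
(8, -75, 325) [ -65.  -72. -105.]
(8, -75, 252) [ -65.    1. -105.]
turn -1.571
(np.float64(282.1), np.float64(326.7), 2999) [  86.  -139.8]
```

Emit:
jog_arm:
  deltas:
    - {"linear":[-1,1,-8],"turn":0}
    - {"linear":[-1,1,-16],"turn":0}
    - {"linear":[-1,1,-25],"turn":0}
    - {"linear":[-1,1,-34],"turn":0}
    - {"linear":[-1,1,-43],"turn":0}
    - {"linear":[-1,1,-52],"turn":0}
    - {"linear":[-1,1,-61],"turn":0}
    - {"linear":[-1,1,-69],"turn":0}
    - {"linear":[-1,1,-76],"turn":0}
    - {"linear":[-1,1,-80],"turn":0}
    - {"linear":[-1,1,-82],"turn":0}
    - {"linear":[-1,1,-82],"turn":0}

```text
time: 3.82
tool_pos: [555.5, -150.3, 252.3]
tcp_rot: [-0.488, 0.511, -0.511, 0.489]
contact_force: [0.4, 0.4, 0.8]
width: 17.7
```

```bash
python3 - <<'E'
from h import *
go([(45,-139,252),(45,-139,325),(8,-75,325),(8,-75,252)],0)
s=robot.observe();im=imaging.snapshot('wrist');cv2.imwrite('pics/w2.png',im[:,:,::-1])
for b in orange(im): print(b,wb(plane('wrist',[b[:2]],88,s)[0]).round(1))
E
```

```text
t 3.83 board [  29.8 -138.7] z 252.3 yaw_b -90.0 w 17.7 F [0.4 0.4 0.8] down [-0.     0.001 -1.   ]
(45, -139, 252) [ 0.  0. 15.]
(45, -139, 325) [  0. -73.  15.]
(8, -75, 325) [-64. -73. -22.]
(8, -75, 252) [-64.   0. -22.]
turn -1.571
(np.float64(40.0), np.float64(301.1), 4297) [ 16.6 -28.6]
(np.float64(282.4), np.float64(322.0), 3142) [   6.1 -138.8]
(np.float64(16.8), np.float64(318.3), 329) [  7.6 -16. ]
```

Emit:
jog_arm:
  deltas:
    - {"linear":[0,0,8],"turn":0}
    - {"linear":[0,-20,15],"turn":0}
    - {"linear":[0,-60,12],"turn":0}
    - {"linear":[-10,-73,0],"turn":-0.18}
    - {"linear":[-22,-73,-8],"turn":-0.36}
    - {"linear":[-34,-73,-15],"turn":-0.54}
    - {"linear":[-46,-73,-20],"turn":-0.72}
    - {"linear":[-58,-73,-22],"turn":-0.9}
    - {"linear":[-64,-73,-22],"turn":-1.08}
    - {"linear":[-64,-73,-22],"turn":-1.26}
    - {"linear":[-64,-73,-22],"turn":-1.44}
    - {"linear":[-64,-73,-22],"turn":-1.571}

```text
time: 5.38
tool_pos: [537.0, -85.3, 325.2]
tcp_rot: [-0.707, 0.014, -0.014, 0.707]
contact_force: [0.8, -0.1, 0.3]
width: 17.5
```

```bash
python3 - <<'E'
from h import *
go([(8,-75,252),(8,165,252)],0)
s=robot.observe();im=imaging.snapshot('wrist');cv2.imwrite('pics/w3.png',im[:,:,::-1])
for b in orange(im): print(b,wb(plane('wrist',[b[:2]],88,s)[0]).round(1))
E
```

```text
t 5.38 board [  8.4 -74.6] z 325.2 yaw_b 0.3 w 17.5 F [ 0.8 -0.1  0.3] down [-0.     0.001 -1.   ]
(8, -75, 252) [-0. 73. -0.]
(8, 165, 252) [  1.  73. 240.]
turn 0.005
(np.float64(295.3), np.float64(149.9), 1418) [ 14.9 -24.7]
(np.float64(292.2), np.float64(148.2), 187) [ 13.  -23.6]
(np.float64(151.3), np.float64(257.6), 10907) [-80.9 -96.5]
(np.float64(279.0), np.float64(309.8), 1584) [   5.1 -135.3]
```

View pics/w3.png

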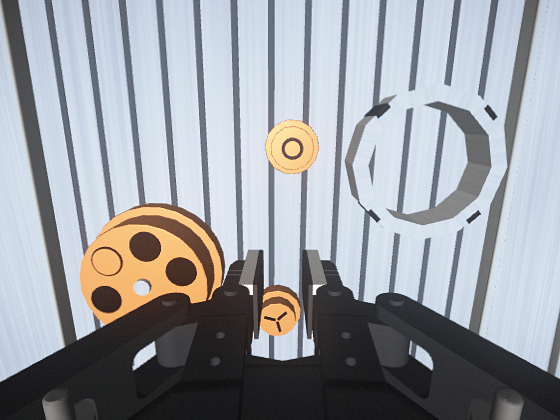

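Emit:
jog_arm:
  deltas:
    - {"linear":[1,30,0],"turn":0}
    - {"linear":[2,60,0],"turn":0}
    - {"linear":[2,73,0],"turn":0}
    - {"linear":[2,73,0],"turn":0}
    - {"linear":[2,73,10],"turn":0}
    - {"linear":[2,73,20],"turn":0}
    - {"linear":[2,73,30],"turn":0}
    - {"linear":[2,73,40],"turn":0}
    - {"linear":[2,73,50],"turn":0}
    - {"linear":[2,73,62],"turn":0}
    - {"linear":[2,73,74],"turn":0}
    - {"linear":[2,73,86],"turn":0}

```text
time: 6.92
tool_pos: [541.9, 1.4, 252.3]
tcp_rot: [-0.707, 0.012, -0.012, 0.707]
contact_force: [0.3, -1.9, 0.6]
width: 18.0
```

```bash
python3 - <<'E'
from h import *
go([(10,140,252),(10,182,252)],0)
s=robot.observe();im=imaging.snapshot('wrist')
for b in orange(im): print(b,wb(plane('wrist',[b[:2]],88,s)[0]).round(1))
E
```

```text
t 6.92 board [ 9.4 12.3] z 252.3 yaw_b 0.6 w 18.0 F [ 0.3 -1.9  0.6] down [-0.     0.001 -1.   ]
(10, 140, 252) [  2.   0. 128.]
(10, 182, 252) [  2.   0. 170.]
turn 0.011
(np.float64(87.0), np.float64(40.9), 7240) [-64.9 106.5]
(np.float64(450.0), np.float64(12.9), 2121) [ 68.  117.1]
(np.float64(282.4), np.float64(216.6), 3840) [ 8.1 39.9]
(np.float64(282.1), np.float64(228.4), 418) [ 8.  34.7]
```

Emit:
jog_arm:
  deltas:
    - {"linear":[1,0,16],"turn":0}
    - {"linear":[2,0,32],"turn":0}
    - {"linear":[2,0,48],"turn":0}
    - {"linear":[2,0,64],"turn":0}
    - {"linear":[2,0,80],"turn":0}
    - {"linear":[2,0,96],"turn":0}
    - {"linear":[2,0,112],"turn":0}
    - {"linear":[2,0,126],"turn":0}
    - {"linear":[2,0,140],"turn":0}
    - {"linear":[2,0,152],"turn":0}
    - {"linear":[2,0,162],"turn":0}
    - {"linear":[2,0,170],"turn":0}

```text
time: 8.48
tool_pos: [549.5, 172.9, 252.4]
tcp_rot: [-0.707, 0.012, -0.012, 0.707]
contact_force: [-0.1, -0.4, 0.0]
width: 18.2
```

```bash
python3 - <<'E'
from h import *
go([(10,175,325),(5,-180,325),(5,-180,252)],0)
s=robot.observe();im=imaging.snapshot('wrist');cv2.imwrite('pics/w4.png',im[:,:,::-1])
for b in orange(im): print(b,wb(plane('wrist',[b[:2]],20,s)[0]).round(1))
E
```

```text
t 8.47 board [  9.4 183.9] z 252.4 yaw_b 0.6 w 18.2 F [-0.1 -0.4  0. ] down [-0.001  0.001 -1.   ]
(10, 175, 325) [  0. -73.  -9.]
(5, -180, 325) [  -9.  -73. -364.]
(5, -180, 252) [  -9.    0. -364.]
turn 0.011
(np.float64(282.3), np.float64(220.8), 1626) [  8.1 189.9]
(np.float64(420.5), np.float64(354.9), 316) [108.   91.2]
```

View pics/w4.png

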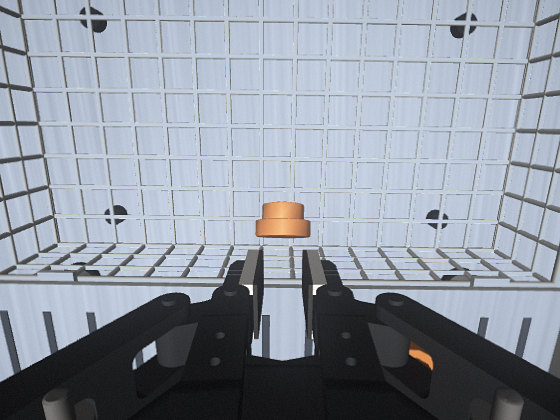

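Emit:
jog_arm:
  deltas:
    - {"linear":[0,-30,-4],"turn":0}
    - {"linear":[0,-73,-9],"turn":0}
    - {"linear":[15,-73,-40],"turn":0}
    - {"linear":[40,-73,-70],"turn":0.01}
    - {"linear":[62,-73,-98],"turn":0.01}
    - {"linear":[62,-73,-100],"turn":0.01}
    - {"linear":[62,-73,-100],"turn":0.01}

```text
time: 9.4
tool_pos: [608.0, 71.6, 325.0]
tcp_rot: [-0.706, 0.016, -0.015, 0.707]
contact_force: [0.0, 0.4, -0.1]
width: 17.5
```

```bash
python3 - <<'E'
from h import *
go([(71,84,252),(71,182,252)],0)
s=robot.observe();im=imaging.snapshot('wrist')
for b in orange(im): print(b,wb(plane('wrist',[b[:2]],88,s)[0]).round(1))
E
```

```text
t 9.4 board [72.3 85.3] z 325.0 yaw_b 0.1 w 17.5 F [ 0.   0.4 -0.1] down [-0.001  0.001 -1.   ]
(71, 84, 252) [-1. 73. -1.]
(71, 182, 252) [-1. 73. 97.]
turn 0.001
(np.float64(198.4), np.float64(61.9), 940) [ 22.3 185.5]
(np.float64(200.6), np.float64(87.2), 42) [ 22.7 171.7]
(np.float64(281.4), np.float64(159.6), 1834) [ 70.3 129.4]
(np.float64(281.2), np.float64(162.7), 194) [ 70.2 127.5]
(np.float64(67.3), np.float64(192.5), 1928) [-66.7 108.4]
```

Emit:
jog_arm:
  deltas:
    - {"linear":[-1,30,-1],"turn":0}
    - {"linear":[-2,60,-1],"turn":0}
    - {"linear":[-2,73,-1],"turn":0}
    - {"linear":[-2,73,0],"turn":0}
    - {"linear":[-2,73,12],"turn":0}
    - {"linear":[-2,73,24],"turn":0}
    - {"linear":[-2,73,38],"turn":0}
    - {"linear":[-2,73,52],"turn":0}
    - {"linear":[-2,73,66],"turn":0}
    - {"linear":[-2,73,80],"turn":0}
    - {"linear":[-2,73,92],"turn":0}
    - {"linear":[-2,73,98],"turn":0}

```text
time: 10.95
tool_pos: [609.9, 171.0, 252.2]
tcp_rot: [-0.706, 0.015, -0.014, 0.707]
contact_force: [-0.4, -0.0, -0.3]
width: 17.9
```

```bash
python3 - <<'E'
from h import *
go([(-66,65,325)],0)
s=robot.observe();im=imaging.snapshot('wrist');cv2.imwrite('pics/w5.png',im[:,:,::-1])
for b in orange(im): print(b,wb(plane('wrist',[b[:2]],20,s)[0]).round(1))
E
```

```text
t 10.95 board [ 69.9 184.6] z 252.2 yaw_b 0.1 w 17.9 F [-0.4 -0.  -0.3] down [-0.001  0.001 -1.   ]
(-66, 65, 325) [-136.  -73. -119.]
turn 0.003
(np.float64(183.0), np.float64(221.9), 1618) [  5.2 189.8]
(np.float64(282.4), np.float64(221.7), 1638) [ 68.5 190.1]
```

Emit:
jog_arm:
  deltas:
    - {"linear":[0,-40,0],"turn":0}
    - {"linear":[0,-73,0],"turn":0}
    - {"linear":[-30,-73,-30],"turn":0}
    - {"linear":[-60,-73,-60],"turn":0}
    - {"linear":[-95,-73,-90],"turn":0}
    - {"linear":[-125,-73,-115],"turn":0}
    - {"linear":[-136,-73,-119],"turn":0}
    - {"linear":[-136,-73,-119],"turn":0}
    - {"linear":[-136,-73,-119],"turn":0}

```text
time: 12.12
tool_pos: [469.8, 58.3, 325.3]
tcp_rot: [-0.706, 0.015, -0.014, 0.708]
contact_force: [0.4, -0.3, -0.3]
width: 17.6
```

```bash
python3 - <<'E'
from h import *
go([(-66,65,252),(-66,183,252)],0)
s=robot.observe();im=imaging.snapshot('wrist')
for b in orange(im): print(b,wb(plane('wrist',[b[:2]],88,s)[0]).round(1))
E
```

```text
t 12.12 board [-65.1  65.9] z 325.3 yaw_b 0.2 w 17.6 F [ 0.4 -0.3 -0.3] down [-0.     0.002 -1.   ]
(-66, 65, 252) [-1. 73. -1.]
(-66, 183, 252) [ -1.  73. 117.]
turn 0.003
(np.float64(385.4), np.float64(34.7), 1102) [ -8.2 180.7]
(np.float64(467.4), np.float64(38.6), 1525) [ 38.8 179. ]
(np.float64(281.4), np.float64(162.5), 2070) [-67.1 108.3]
```

Emit:
jog_arm:
  deltas:
    - {"linear":[-1,40,-1],"turn":0}
    - {"linear":[-2,73,-1],"turn":0}
    - {"linear":[-2,73,0],"turn":0}
    - {"linear":[-2,73,10],"turn":0}
    - {"linear":[-2,73,20],"turn":0}
    - {"linear":[-2,73,34],"turn":0}
    - {"linear":[-2,73,50],"turn":0}
    - {"linear":[-2,73,66],"turn":0}
    - {"linear":[-2,73,82],"turn":0}
    - {"linear":[-2,73,98],"turn":0}
    - {"linear":[-2,73,110],"turn":0}
    - {"linear":[-2,73,118],"turn":0}

```text
time: 13.68
tool_pos: [472.6, 177.2, 252.2]
tcp_rot: [-0.706, 0.015, -0.014, 0.707]
contact_force: [0.1, 0.5, 0.1]
width: 17.9
```

```bash
python3 - <<'E'
from h import *
go([(-66,180,325),(4,-182,325)],0)
s=robot.observe();im=imaging.snapshot('wrist')
for b in orange(im): print(b,wb(plane('wrist',[b[:2]],20,s)[0]).round(1))
E
```

```text
t 13.68 board [-67.6 184.8] z 252.2 yaw_b 0.2 w 17.9 F [0.1 0.5 0.1] down [-0.001  0.002 -1.   ]
(-66, 180, 325) [  2. -73.  -5.]
(4, -182, 325) [  70.  -73. -367.]
turn 0.004
(np.float64(282.5), np.float64(216.1), 1650) [-68.9 193.9]
(np.float64(408.3), np.float64(222.9), 1686) [ 11.2 189.8]
(np.float64(507.3), np.float64(222.6), 1788) [ 74.6 190.3]
```

Emit:
jog_arm:
  deltas:
    - {"linear":[2,-40,-3],"turn":0}
    - {"linear":[2,-73,-10],"turn":0}
    - {"linear":[10,-73,-60],"turn":0}
    - {"linear":[22,-73,-115],"turn":0}
    - {"linear":[34,-73,-170],"turn":0}
    - {"linear":[46,-73,-225],"turn":0}
    - {"linear":[58,-73,-280],"turn":0}
    - {"linear":[66,-73,-330],"turn":0}
    - {"linear":[70,-73,-360],"turn":0}
    - {"linear":[70,-73,-367],"turn":0}
    - {"linear":[70,-73,-367],"turn":0}
    - {"linear":[70,-73,-367],"turn":0}

```text
time: 15.22
tool_pos: [527.6, -191.1, 324.6]
tcp_rot: [-0.706, 0.014, -0.014, 0.708]
contact_force: [-0.4, -0.2, -0.4]
width: 17.8
```

```bash
python3 - <<'E'
from h import *
go([(4,-182,252),(4,183,252)],0)
s=robot.observe();im=imaging.snapshot('wrist')
for b in orange(im): print(b,wb(plane('wrist',[b[:2]],88,s)[0]).round(1))
E
```

```text
t 15.22 board [   3.8 -180.7] z 324.6 yaw_b 0.3 w 17.8 F [-0.4 -0.2 -0.4] down [-0.001  0.002 -1.   ]
(4, -182, 252) [ 0. 73. -1.]
(4, 183, 252) [  2.  73. 364.]
turn 0.005
(np.float64(139.7), np.float64(103.5), 18283) [ -82.9 -103.6]
(np.float64(284.4), np.float64(162.0), 2086) [   3.5 -137.9]
```

Emit:
jog_arm:
  deltas:
    - {"linear":[0,40,-1],"turn":0}
    - {"linear":[0,72,-1],"turn":0}
    - {"linear":[0,72,-1],"turn":0}
    - {"linear":[0,72,10],"turn":0}
    - {"linear":[0,72,20],"turn":0}
    - {"linear":[0,72,32],"turn":0}
    - {"linear":[0,72,46],"turn":0}
    - {"linear":[0,72,60],"turn":0}
    - {"linear":[0,72,74],"turn":0}
    - {"linear":[0,72,88],"turn":0}
    - {"linear":[0,72,102],"turn":0}
    - {"linear":[0,72,116],"turn":0}

```text
time: 16.77
tool_pos: [532.3, -74.1, 252.9]
tcp_rot: [-0.706, 0.014, -0.014, 0.708]
contact_force: [-0.3, -0.8, 1.3]
width: 17.7
```

Emit:
jog_arm:
  deltas:
    - {"linear":[0,0,14],"turn":0}
    - {"linear":[0,0,28],"turn":0}
    - {"linear":[0,0,42],"turn":0}
    - {"linear":[0,0,56],"turn":0}
    - {"linear":[0,0,70],"turn":0}
    - {"linear":[0,0,84],"turn":0}
    - {"linear":[0,0,98],"turn":0}
    - {"linear":[0,0,112],"turn":0}

```text
time: 17.77
tool_pos: [536.7, 38.7, 253.1]
tcp_rot: [-0.706, 0.014, -0.014, 0.708]
contact_force: [0.6, -1.0, 1.0]
width: 18.1
```

```bash
python3 - <<'E'
from h import *
go([(4,183,252)],0)
s=robot.observe();im=imaging.snapshot('wrist')
for b in orange(im): print(b,wb(plane('wrist',[b[:2]],88,s)[0]).round(1))
E
```

```text
t 17.77 board [ 2.6 49.3] z 253.1 yaw_b 0.3 w 18.1 F [ 0.6 -1.   1. ] down [-0.001  0.002 -1.   ]
(4, 183, 252) [  2.   1. 134.]
turn 0.005
(np.float64(282.4), np.float64(217.1), 4362) [ 1.4 76.6]
```

Emit:
jog_arm:
  deltas:
    - {"linear":[-3,1,12],"turn":0}
    - {"linear":[-6,1,24],"turn":0}
    - {"linear":[-10,1,36],"turn":0}
    - {"linear":[-14,1,48],"turn":0}
    - {"linear":[-18,1,60],"turn":0}
    - {"linear":[-22,1,72],"turn":0}
    - {"linear":[-26,1,84],"turn":0}
    - {"linear":[-28,1,96],"turn":0}
    - {"linear":[-28,1,108],"turn":0}
    - {"linear":[-28,1,120],"turn":0}
    - {"linear":[-28,1,130],"turn":0}
    - {"linear":[-28,1,135],"turn":0}

```text
time: 19.32
tool_pos: [514.0, 176.6, 252.3]
tcp_rot: [-0.706, 0.014, -0.013, 0.708]
contact_force: [0.6, -0.1, 0.1]
width: 18.0
```

Emit:
jog_arm:
  deltas:
    - {"linear":[0,-30,-3],"turn":0}
    - {"linear":[0,-80,-5],"turn":0}
    - {"linear":[0,-130,-5],"turn":0}
    - {"linear":[0,-150,-5],"turn":0}
    - {"linear":[-60,-150,-5],"turn":0}
    - {"linear":[-110,-150,-5],"turn":0}
    - {"linear":[-160,-150,-5],"turn":0}
    - {"linear":[-160,-150,-5],"turn":0}

```text
time: 20.32
tool_pos: [352.0, 177.4, 402.9]
tcp_rot: [-0.706, 0.013, -0.013, 0.708]
contact_force: [0.9, 0.1, 1.3]
width: 18.0
```

```bash
python3 - <<'E'
from h import *
go([],0)
t=imaging.snapshot('top');c=imaging.snapshot('scene')
print([b for b in orange(t) if 190<b[0]<345 and 145<b[1]<240])
cv2.imwrite('pics/c2.png',np.vstack([cv2.resize(t[140:245,190:350],(560,368)),cv2.resize(c[140:280,180:420],(560,230))])[:,:,::-1])
E
```

```text
t 20.32 board [-188.1  179.6] z 402.9 yaw_b 0.4 w 18.0 F [0.9 0.1 1.3] down [ 0.     0.003 -1.   ]
turn 0.007
[(np.float64(234.4), np.float64(175.2), 40), (np.float64(233.4), np.float64(194.6), 76), (np.float64(309.9), np.float64(213.3), 372), (np.float64(231.8), np.float64(209.8), 45)]
```

View pics/c2.png

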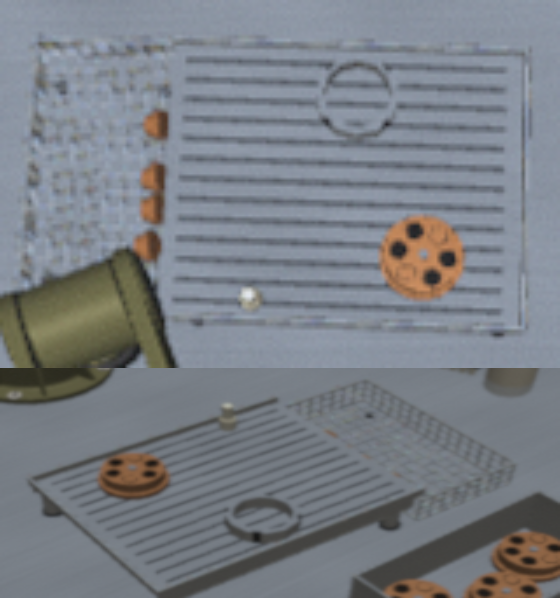

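```bash
python3 -c "
from bench import robot
print(robot.close_job())"
```

```text
the job is handed in; nothing more can be done
None
```

I swept all four inserts into the wire basket by pushing only, using the fingertips set 18 mm apart to cradle each one. I handed the job in at about 20.4 s of the 72 s allowed. No verdict was reported.

- **Order:** I pushed insert 3 towards the robot into the middle lane first. I then pushed insert 2, insert 4 and insert 1 over the open end, and finally insert 3 along the lane between the die and the ring nut.
- **Inserts:** The last top view shows four bronze inserts in the basket, beside its near wall, and none left on the deck. From its size in the wrist picture, insert 2 is on the basket floor. I did not measure the height of the other three separately.
- **Bystanders:** The die's position in the top image is unchanged (within 0.1 pixel). By eye, the ring nut and the drift stand where they were.
- **Not checked:** I did not re-measure the detergent, brush, bowl or spare die. The arm never came near them.
- **Contact:** The contact force read at the end of each move stayed below about 2 N. The arm finished raised and clear of everything.

No check failed or disagreed. One move call was refused for a missing "turn" field, so nothing moved, and I sent it again.

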